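Bring the gift box to the packing station and hold a muffin over it with the tongs

ROBOT

A 6-joint arm with a two-finger parallel gripper is mounted at the origin on the work surface. World frame = base frame: x ahead of the robot, y to its left, z up, the work surface at z = 0. Lengths are in m, angles in rad, forces in N, time in s.
With the tool pointing down it reaches from about 0.25 to 0.775 m from the base axis. Payload 4 kg.
Tool frame: the origin (TCP) lies at the centre of the arm's flange, where the gripper is bolted on; the fingertips stand 199 mm ahead of it and the grasp point (between the pads) lies 180 mm ahead of it (robot.tcp_to_tips is the distance from the TCP to the fingertips, in m); z points along the fingers, y is the line along which they close (so a half turn about z gives the same grasp; the last joint's range is limited). The gripper opens to 94 mm and grips with 3 to 60 N. Pads are 16 mm wide; open, the fingers measure 119 mm over their backs; the gripper's body (75 mm by 177 mm) begins 78 mm behind the grasp point.
Start: joints at [1.064, 0.087, 1.371, -0, 1.684, -0.103], TCP at [0.216, 0.506, 0.405] pointing down, gripper open.
Joint ranges: [-3.1, 3.1], [-0.76, 2.03], [0.27, 2.55], [-1.08, 4.22], [0.17, 2.65], [-2.57, 2.57]. Speed limits (rad/s): [2.79, 2.79, 3.14, 3.14, 3.14, 3.14].

INTERFACE

Orientations are given as [roll, pitch, yaw] about the fixed x, y, z axes, in that order (R = Rz(yaw) Ry(pitch) Rx(roll)).
In Python, from bench import telemetry, snapshot, ticket, robot gives the robot as it stands.
- The arm moves only by the tool apply_moves, never from a script. Its argument "moves" is a list that holds one entry, the list of rows, each a list of 5 numbers: the shift along the tool's x, y, z in units of 50 mm (1.0 is 50 mm), then the turn about the tool's z in units of 10 degrees (1.0 is 10 degrees), then the closure, from 0 (fully open) to 1 (shut). A call has 1 to 10 rows; each row is the pose to reach, as a shift and turn from the pose commanded when the call began, along the tool's axes at that moment; what a row does not reach only later rows make up. A row lasts 1/8 s, in which the tool goes at most 62.5 mm and 10.7 degrees, less where a joint would pass 70% of its speed; a pose out of reach is approached as far as the arm can. A call with a gripper value outside its range is refused whole. The fingers move at their own pace and stop on an object; the grip force is fixed at half the most. Time passes only in rows, so rows that repeat a pose let the fingers close. It gives the time, the measured TCP pose, the force, the opening and the grip force at its end, in the units of the state.
- telemetry.get_obs(): the state, without advancing time (a new reading comes with each control period).
- snapshot(name): name is "side" or "top"; returns a dict with "image" (420x560x3 uint8, red, green, blue), "fovy" (degrees; the focal length in pixels is half the picture's height over the tangent of half this angle, whatever the lens; pixels are square), "cx", "cy" (the principal point, pixels), "D" ([k1, k2, p1, p2, k3] as OpenCV has them; the pictures are not rectified), "R" (3x3) and "t" (3): a world point X has camera coordinates R X + t. Camera axes: x right, y down, z forward; pixel columns grow to the right and rows downward; lengths in m; the calibration is good to about 2 mm. A picture is of the moment at which its call begins. There is no depth.
- ticket.close_job(): hands the job in; it is judged then, once.
The state is a dict: "time": time; "joint_positions": joint angles; "qvel": joint speeds; "joint_torque": joint torques, N m; "tool_pos": TCP position; "ee_rot": TCP orientation; "wrist_force": force on the tool from outside, world axes, zero at the start; "wrist_torque": the same for the moment, N m; "width": finger opening in m; "finger_force": force on a finger pad.
Only numpy, scipy, OpenCV 4.12 (cv2) and the standard library are available. Lean on these libraries where they do the work, as an engineer would, in place of code of your own. Each camera call takes 0.05 s, during which the arm holds its last target. There are 200 camera calls.

TASK

Slide the carrier with the open gift box along its rail until it clicks into the sprung notch at the packing station. Then take the tongs from their rest, close them on the muffin on the cake stand, lift it and finish while still holding it in the tongs, still, in the air above the middle of the open box and clear of its rim. Touch the muffin with the tongs only, leave the carrier in the notch, and do not knock the muffin down or disturb the tin, the jar and the spool.

Things in the scene. Friction and masses are not known exactly. Their poses are not given: they have to be found in the camera images.
- rail: Aluminium rail slide fixed on the table, 110 mm wide (its x), 430 mm long (its y, from -135 to +295 mm), 20 mm high. Origin: table height, straight below the centre of the gift box when the carrier is at the packing station. The carrier travels along the rail's -y to reach the station. A small sprung ball on a block at the rail's -x side, at y = 0, is the notch (up to 130 mm out from the rail's middle, under 26 mm high).
- station (a point): Point fixed on the rail, 35 mm above the table: where the centre of the gift box's underside is when the carrier is in the notch. Axes as the rail's.
- carrier (a joint): Travel of the carrier in m along the rail's -y. It starts between 0 and 0.08, the station's notch is at 0.200, the stop at 0.240. About 1 N of friction; a push of about 3 N takes it over the ball into or out of the notch; inside, the ball draws it to within about 3 mm of 0.200 from 6 mm either side. Carrier mass about 0.6 kg.
- handle (a point): Upright steel round post on the carrier's deck, 18 mm diameter, from the deck (35 mm above the table) up to 83 mm; this point is on its axis 65 mm above the table, 105 mm from the box centre towards the rail's -x (36 mm clear of the box wall). Axes as the rail's. Pinch it or push it.
- box_mouth (a point): Centre of the mouth of the open-topped dark green card gift box on the carrier: box 120 x 120 mm outside, walls 4 mm, 60 mm high, rim 95 mm above the table. Axes as the rail's; moves with the carrier.
- tongs_rest: Low wooden rest fixed on the table, two cross bars 30 mm high at x = -70 and +70 mm (60 and 110 mm long in y, 16 mm thick) on a 6 mm base. The tongs lie on the bars with the rest's origin under tongs_grip at the start, pointing the same way.
- tongs: Steel kitchen tongs, lying with both arms on edge so that they close in the horizontal plane; 235 mm long, arms 24 mm high, 3 mm thick, mass about 0.14 kg, centre of mass 6 mm from tongs_grip towards the hinge. Origin: on the hinge pin at the lower edge (30 mm above the table on the rest); x points to the tips, z up. Its frame belongs to the +y arm; the -y arm turns on the hinge. Squeezing the arms closes the tips; a spring opens them.
- tongs_grip (a point): Where to grip the tongs, from above, with the fingers on the outer faces of the two arms: 100 mm from the hinge, midway between the open arms and half way up them (42 mm above the table on the rest). The arms are 60 mm apart over their outer faces here when open, 40 mm when closed on the muffin; faces nearly flat from 70 to 135 mm from the hinge. Needs 6 N to begin closing, 8 N when closed on the muffin.
- tongs_tip (a point): Midway between the open tip pads, 205 mm from the hinge (105 mm beyond tongs_grip), half way up. Gap between the pads 85 mm open; pads reach from 185 to 225 mm from the hinge. When a gripper squeezes both arms equally, the tip midpoint stays 105 mm straight ahead of the grip midpoint.
- tongs_arm (a joint): Closing angle of the tongs in rad: 0 open, about 0.20 closed on the muffin, 0.36 stop. The tip gap shrinks by 205 mm per rad, the width at tongs_grip by 100 mm per rad.
- stand: White ceramic cake stand fixed on the table: round, 90 mm across, flat top 30 mm above the table. Origin: centre of its underside.
- muffin: Muffin in a white paper cup with a brown dome, on the stand. Cup 41 mm across at the base, 47 mm at 28 mm up; dome 53 mm across at 31 mm up; top at 47 mm. About 45 g. Origin: centre of its underside. Grip the cup about 15 mm above its base with the tongs' pads at mid-height, tongs lying level.
- cocoa_tin: Bystander: standing tin, 66 mm across, 100 mm high; origin centre of underside.
- jam_jar: Bystander: standing jar, 60 mm across, 85 mm high; origin centre of underside.
- ribbon_spool: Bystander: white ribbon spool, 60 mm across, 30 mm high; origin centre of underside.
There are look-alikes about, which are no part of the job. Several things have the shape of the stand; the one meant has the colours described above.

How it is judged:
By the outcome, as a careful person would: the job done as asked, in the order asked, and still so for the second after the job is handed in, while the arm keeps its last pose, push and grip.
It also fails if it takes over 69 s, if anything falls off the work surface, if the arm or the gripper's body presses on something with over 40 N, if the wrist force passes 120 N, or if a joint passes its speed limit or range.

## Working session

There is one attempt and no reset: what is moved stays moved. The work goes in short steps, Python scripts to look and compute and a tool call to move; the robot and the scene stay as the last step left them, time stands still between calls to the robot, and variables do not carry over. Pictures are saved under pics/ and viewed, at most 13 in all, crops included, and the job is handed in when it is done.

Besides the shell and the picture viewer there is one more tool, called by a JSON object that holds its "fn" and its "kwargs". apply_moves: Moves the arm, as the interface text tells. Its arguments: {"type":"object","properties":{"moves":{"type":"array","items":{"type":"array","items":{"type":"array","items":{"type":"number"}}}}},"required":["moves"]}

```bash
mkdir -p pics; ls; cat > h.py <<'E'
import numpy as np, cv2, pickle
from bench import telemetry, snapshot, ticket, robot
def K(s):
    f=s["image"].shape[0]/2/np.tan(np.radians(s["fovy"])/2)
    return np.array([[f,0,s["cx"]],[0,f,s["cy"]],[0,0,1.]])
def ray(s,uv,z):
    "world points at height z seen at pixels uv"
    p=cv2.undistortPoints(np.float64(uv).reshape(-1,1,2),K(s),np.array(s["D"],float))[:,0]
    R,t=np.array(s["R"]),np.array(s["t"]); c=-R.T@t
    d=np.c_[p,np.ones(len(p))]@R
    return c+d*((z-c[2])/d[:,2])[:,None]
def proj(s,X):
    return cv2.projectPoints(np.float64(X).reshape(-1,1,3),cv2.Rodrigues(np.array(s["R"]))[0],np.float64(s["t"]),K(s),np.array(s["D"],float))[0][:,0]
def snap(name,fn):
    s=snapshot(name); pickle.dump(s,open(f"pics/{fn}.pkl","wb"))
    cv2.imwrite(f"pics/{fn}.png",np.ascontiguousarray(s["image"][:,:,::-1])); return s
def load(fn): return pickle.load(open(f"pics/{fn}.pkl","rb"))
E
python3 - <<'E'
from h import *
for n in("top","side"):
    s=snap(n,n+"0"); R=np.array(s["R"]);print(n,s["fovy"],s["D"],-R.T@np.array(s["t"]),R.round(2).tolist())
print(telemetry.get_obs())
E
```

```text
pics
top 55.634718877035915 [-0.09239237  0.          0.          0.          0.        ] [3.41902423e-01 3.27219668e-04 1.08692744e+00] [[-0.03, -1.0, -0.0], [-0.98, 0.03, -0.17], [0.17, -0.0, -0.98]]
side 56.501066410964334 [-0.09103132  0.          0.          0.          0.        ] [ 0.25265882 -0.66642762  0.65221416] [[0.93, -0.36, 0.0], [-0.22, -0.57, -0.79], [0.29, 0.74, -0.61]]
{'time': 0.1, 'joint_positions': array([ 1.06390621e+00,  8.78889158e-02,  1.37209657e+00, -2.45502957e-05,
        1.68361555e+00, -1.03108221e-01]), 'qvel': array([ 0.00073283, -0.0026191 , -0.00523787, -0.00063861, -0.00111071,
       -0.00027541]), 'joint_torque': array([ 1.55336147e-03, -3.41251731e+01, -3.03301191e+01,  7.18871830e-02,
        3.04766418e-02, -1.07644237e-04]), 'tool_pos': array([0.21605638, 0.50567511, 0.40361988]), 'ee_rot': array([-3.13959243e+00, -1.82443035e-04,  2.73780783e+00]), 'wrist_force': array([0.00746819, 0.20408906, 0.57803642]), 'wrist_torque': array([-0.03542095,  0.03297055, -0.027141  ]), 'finger_force': 0.0, 'width': 0.0940574636969384}
```

View pics/top0.png

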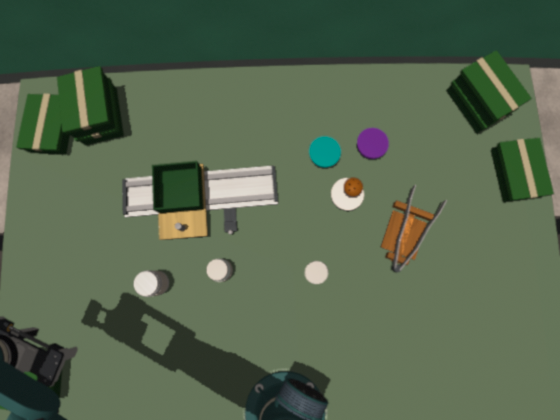

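View pics/side0.png

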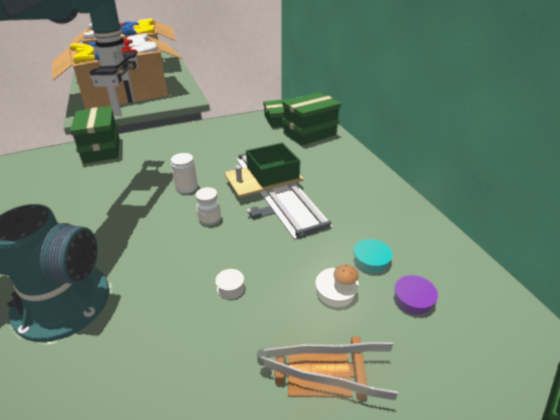

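The top picture shows the rail from (123,196) to (276,187), with the open box at (178,187), the handle at (180,228) and the notch block at (230,220). The tongs have their hinge at (397,268) and tips at (412,188) and (443,204).

Candidates:
- **Stand:** white at (347,194) carrying the muffin, teal at (325,152), purple at (373,144), and the white spool at (316,272). I choose the white one with the muffin.
- **Box:** the closed green boxes at (87,100), (42,124), (490,88) and (523,168) have lids. The open one is at (178,187).

I'll check these choices in one close crop.

```bash
python3 - <<'E'
from h import *
a=load("top0")["image"][:,:,::-1]
b=np.clip(a.astype(float)*1.6,0,255).astype(np.uint8)
l=cv2.resize(b[150:245,110:290],None,fx=4,fy=4,interpolation=cv2.INTER_CUBIC)
r=cv2.resize(b[170:280,320:460],None,fx=5,fy=5,interpolation=cv2.INTER_CUBIC)
cv2.imwrite("pics/c1.png",l);cv2.imwrite("pics/c2.png",r)
E
```

```text
(no output)
```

View pics/c1.png

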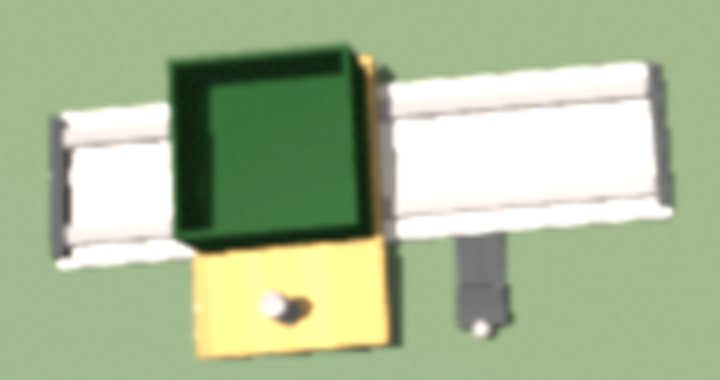

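View pics/c2.png

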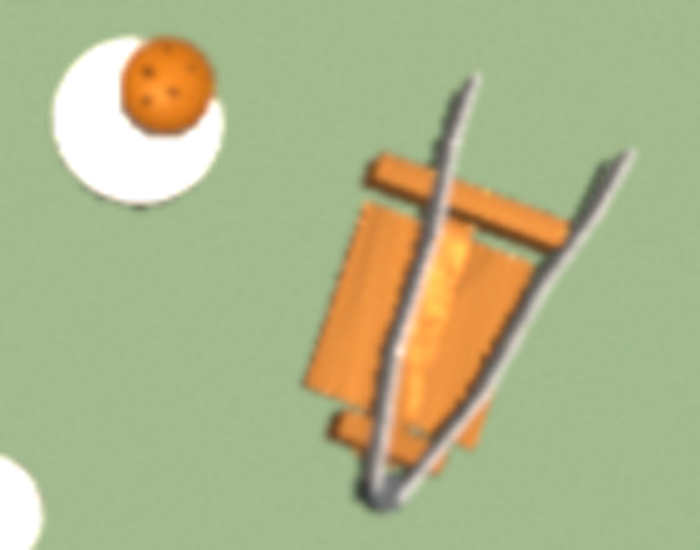

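The crops show the open dark green box with its carrier, handle (272,305) and notch ball (481,328). They also show the white stand with the muffin off-centre on it, and the tongs. The choices hold, so I'll measure.

```bash
python3 - <<'E'
from h import *
s=load("top0"); sd=load("side0")
def P(pts,z,crop):
    k,o=(4,(110,150)) if crop==1 else (5,(320,170))
    return ray(s,(np.array(pts)+.5)/k-.5+np.array(o),z)[:,:2]
def show(n,x): print(n,(x*1000).round(1).tolist())
rc=P([[52,118],[650,62],[672,215],[60,266]],.02,1); show("rail corners",rc)
show("len/width",np.array([np.linalg.norm(rc[i]-rc[(i+1)%4]) for i in range(4)]))
print([np.degrees(np.arctan2(*(a-b)[::-1])) for a,b in((rc[0],rc[1]),(rc[3],rc[2]))])
rim=P([[168,61],[350,45],[368,232],[180,238]],.095,1);show("rim",rim);show("c",rim.mean(0))
show("sides",np.array([np.linalg.norm(rim[i]-rim[(i+1)%4]) for i in range(4)]))
show("handle",P([[272,303]],.083,1)); show("ball",P([[481,326]],.022,1))
h=P([[381,490]],.054,2)[0]; t=P([[477,76],[631,152]],.054,2)
show("hinge",h);show("tips",t);show("len",np.linalg.norm(t-h,axis=1)); show("tipgap",np.linalg.norm(t[0]-t[1]))
d=t.mean(0)-h; a=np.arctan2(d[1],d[0]); print("tongs yaw",np.degrees(a), "grip",h+.1*d/np.linalg.norm(d))
show("muffin",P([[168,85]],.064,2)); show("stand",P([[138,120]],.03,2))
# side cross-check
show("side muffin",ray(sd,[[346,274]],.062)); show("side hinge",ray(sd,[[263,355]],.048)); show("side tips",ray(sd,[[392,344],[395,392]],.054))
show("side handle",ray(sd,[[238.5,167]],.083))
for n,px in(("tin",[148,283]),("jar",[218,270]),):show(n,ray(s,[px],.09))
show("spool",ray(s,[[316,272]],.03))
print("muffin pred side",proj(sd,np.r_[P([[168,85]],.062,2)[0],.062]))
E
```

```text
rail corners [[627.1, 435.0], [654.1, 14.5], [545.5, 2.1], [521.7, 424.6]]
len/width [421.4, 109.3, 423.2, 105.9]
[np.float64(93.67847261758668), np.float64(93.22070304019606)]
rim [[642.9, 328.4], [649.6, 208.3], [525.6, 195.4], [525.1, 316.7]]
c [585.8, 262.2]
sides [120.2, 124.7, 121.3, 118.3]
handle [[483.4, 259.5]]
ball [[472.6, 132.8]]
hinge [361.2, -299.6]
tips [[579.7, -369.0], [535.9, -450.0]]
len [229.2, 230.5]
tipgap 92.1
tongs yaw -29.209286619306766 grip [ 0.44851888 -0.3483689 ]
muffin [[576.7, -198.9]]
stand [[565.4, -187.9]]
side muffin [[579.1, -198.5, 62.0]]
side hinge [[361.0, -304.1, 48.0]]
side tips [[578.1, -371.7, 54.0], [532.9, -449.7, 54.0]]
side handle [[484.5, 254.3, 83.0]]
tin [[339.0, 331.0, 90.0]]
jar [[367.7, 154.8, 90.0]]
spool [[357.1, -93.9, 30.0]]
muffin pred side [[345.35641519 274.53868533]]
```

Measurements agree with the given sizes, with the carrier at about 0.076. Now I work out the moves for the handle pinch.

```bash
cat >> h.py <<'E'
def plan(x,y,z,yaw_deg):
    "units from the measured pose to grasp point (m) and tool yaw (mod 180)"
    o=telemetry.get_obs(); R=cv2.Rodrigues(np.zeros(3))[0]
    from scipy.spatial.transform import Rotation as Ro
    R=Ro.from_euler("xyz",o["ee_rot"]).as_matrix(); g=o["tool_pos"]+.18*R[:,2]
    u=R.T@(np.array([x,y,z+.18])-o["tool_pos"])/.05
    dy=(yaw_deg-np.degrees(o["ee_rot"][2])+90)%180-90
    print("grasp",g.round(4),"yaw",np.degrees(o["ee_rot"][2]).round(2),"-> units",u.round(3),"turn",round(-dy/10,3),"f",o["wrist_force"].round(2),"w",round(o["width"],4),"ff",round(o["finger_force"],2),"t",o["time"])
E
python3 -c "
from h import *
plan(.484,.2575,.16,183.4)
plan(.484,.2575,.062,183.4)"
```

```text
grasp [0.2159 0.5054 0.2236] yaw 156.86 -> units [-6.878 -2.456  1.276] turn -2.654 f [0.01 0.2  0.58] w 0.0941 ff 0.0 t 0.1
grasp [0.2159 0.5054 0.2236] yaw 156.86 -> units [-6.879 -2.452  3.236] turn -2.654 f [0.01 0.2  0.58] w 0.0941 ff 0.0 t 0.1
```

{"fn": "apply_moves", "kwargs": {"moves": [[[-0.7,-0.25,0.1,-0.3,0],[-1.5,-0.55,0.25,-0.6,0],[-2.4,-0.85,0.4,-0.9,0],[-3.3,-1.2,0.6,-1.3,0],[-4.2,-1.5,0.8,-1.7,0],[-5.1,-1.8,0.9,-2.0,0],[-5.9,-2.1,1.1,-2.3,0],[-6.5,-2.3,1.2,-2.6,0],[-6.88,-2.45,1.27,-2.65,0],[-6.88,-2.45,1.27,-2.65,0]]]}}

```text
time: 1.35
tool_pos: [0.4849, 0.257, 0.3401]
ee_rot: [-3.141, -0.002, -3.086]
wrist_force: [-0.4, 0.2, -0.1]
width: 0.0936
finger_force: 0.0
```

```bash
python3 -c "
from h import *
plan(.484,.2575,.062,183.4)"
```

```text
grasp [0.4845 0.2569 0.1601] yaw -176.79 -> units [0.013 0.012 1.962] turn -0.019 f [-0.41  0.17 -0.07] w 0.0936 ff 0.0 t 1.35
```

{"fn": "apply_moves", "kwargs": {"moves": [[[0,0,0.5,0,0],[0,0,1.0,0,0],[0,0,1.5,0,0],[0,0,1.8,0,0],[0,0,1.95,0,0],[0,0,1.95,0,0.5],[0,0,1.95,0,1],[0,0,1.95,0,1],[0,0,1.95,0,1],[0,0,1.95,0,1]]]}}

```text
time: 2.6
tool_pos: [0.4844, 0.258, 0.2439]
ee_rot: [3.141, 0.0, -3.083]
wrist_force: [0.9, 0.5, -0.4]
width: 0.0476
finger_force: 0.0
```

```bash
python3 -c "
from h import *
o=telemetry.get_obs();c,s=np.cos(np.radians(3.4)),np.sin(np.radians(3.4))
plan(.592-.105*c,.1393-.105*s,.062,183.4)
p=o['tool_pos'][:2];plan(p[0]+.124*s,p[1]-.124*c,.062,183.4)"
```

```text
grasp [0.4845 0.258  0.0639] yaw -176.64 -> units [ 0.09  -2.497  0.038] turn -0.004 f [ 0.86  0.48 -0.42] w 0.0476 ff 0.0 t 2.6
grasp [0.4845 0.258  0.0639] yaw -176.64 -> units [-2.00e-03 -2.48e+00  3.80e-02] turn -0.004 f [ 0.86  0.48 -0.42] w 0.0476 ff 0.0 t 2.6
```

{"fn": "apply_moves", "kwargs": {"moves": [[[0,0,0,0,1],[0,0,0,0,1],[0,0,0,0,1],[0,0,0,0,1],[0,0,0,0,1],[0,0,0,0,1],[0,0,0,0,1],[0,0,0,0,1]]]}}

```text
time: 3.6
tool_pos: [0.4843, 0.258, 0.2437]
ee_rot: [3.141, 0.0, -3.083]
wrist_force: [0.4, 1.7, -0.6]
width: 0.0175
finger_force: 30.0
```

```bash
python3 -c "
from h import *
o=telemetry.get_obs();c,s=np.cos(np.radians(3.4)),np.sin(np.radians(3.4))
plan(.592-.105*c,.1393-.105*s,.062,183.4)
p=o['tool_pos'][:2];plan(p[0]+.124*s,p[1]-.124*c,.062,183.4)"
```

```text
grasp [0.4843 0.258  0.0637] yaw -176.64 -> units [ 0.089 -2.497  0.033] turn -0.004 f [ 0.44  1.68 -0.56] w 0.0175 ff 30.0 t 3.6
grasp [0.4843 0.258  0.0637] yaw -176.64 -> units [-2.00e-03 -2.48e+00  3.30e-02] turn -0.004 f [ 0.44  1.68 -0.56] w 0.0175 ff 30.0 t 3.6
```

{"fn": "apply_moves", "kwargs": {"moves": [[[0,-0.15,0,0,1],[0,-0.45,0,0,1],[0,-0.8,0,0,1],[0,-1.15,0,0,1],[0,-1.5,0,0,1],[0,-1.8,0,0,1],[0,-2.05,0,0,1],[0,-2.25,0,0,1],[0,-2.4,0,0,1],[0,-2.5,0,0,1]]]}}

```text
time: 4.85
tool_pos: [0.4915, 0.1332, 0.2436]
ee_rot: [3.139, -0.001, -3.083]
wrist_force: [-1.2, 9.6, -1.0]
width: 0.0175
finger_force: 30.0
```

{"fn": "apply_moves", "kwargs": {"moves": [[[0,0,0,0,1],[0,0,0,0,1]]]}}

```text
time: 5.1
tool_pos: [0.4915, 0.1335, 0.2437]
ee_rot: [3.14, -0.0, -3.083]
wrist_force: [-2.1, 3.2, -0.6]
width: 0.0174
finger_force: 30.0
```

```bash
python3 - <<'E'
from h import *
plan(.4872,.1331,.062,183.4)
s=snap("top","top1"); b=np.clip(s["image"][:,:,::-1].astype(float)*1.6,0,255).astype(np.uint8)
sd=snap("side","side1"); d=np.clip(sd["image"][:,:,::-1].astype(float)*1.3,0,255).astype(np.uint8)
l=cv2.resize(b[150:250,140:290],(600,400),interpolation=cv2.INTER_CUBIC)
E
```

```text
grasp [0.4914 0.1337 0.0637] yaw -176.63 -> units [ 0.086 -0.002  0.033] turn -0.003 f [-2.05  3.17 -0.56] w 0.0174 ff 30.0 t 5.1
```

{"fn": "apply_moves", "kwargs": {"moves": [[[0,-0.04,0,0,1],[0,-0.04,0,0,1],[0,-0.04,0,0,1]]]}}

```text
time: 5.58
tool_pos: [0.4915, 0.1326, 0.2437]
ee_rot: [3.137, -0.0, -3.082]
wrist_force: [-2.9, 9.5, 0.2]
width: 0.0176
finger_force: 30.0
```

{"fn": "apply_moves", "kwargs": {"moves": [[[0,-0.04,0,0,1],[0,-0.04,0,0,1],[0,-0.04,0,0,1]]]}}

```text
time: 5.95
tool_pos: [0.4916, 0.1316, 0.2437]
ee_rot: [3.134, -0.0, -3.082]
wrist_force: [-2.2, 13.9, 0.2]
width: 0.0176
finger_force: 30.0
```

{"fn": "apply_moves", "kwargs": {"moves": [[[0,-0.04,0,0,1],[0,-0.04,0,0,1],[0,-0.04,0,0,1]]]}}

```text
time: 6.32
tool_pos: [0.4919, 0.127, 0.2437]
ee_rot: [-3.141, -0.001, -3.083]
wrist_force: [-2.5, 2.4, -0.1]
width: 0.0175
finger_force: 30.0
```

{"fn": "apply_moves", "kwargs": {"moves": [[[0,0.04,0,0,1],[0,0.04,0,0,1],[0,0.04,0,0,1]]]}}

```text
time: 6.7
tool_pos: [0.4918, 0.1287, 0.2436]
ee_rot: [-3.14, -0.001, -3.083]
wrist_force: [-3.4, -2.4, 1.2]
width: 0.0174
finger_force: 30.0
```

{"fn": "apply_moves", "kwargs": {"moves": [[[0,0.04,0,0,1],[0,0.04,0,0,1],[0,0.04,0,0,1]]]}}

```text
time: 7.08
tool_pos: [0.4916, 0.1316, 0.2436]
ee_rot: [3.141, -0.0, -3.083]
wrist_force: [-4.4, -0.0, 1.7]
width: 0.0177
finger_force: 30.0
```

```bash
python3 - <<'E'
from h import *
plan(.4872,.1331,.062,183.4)
s=snap("top","top1"); b=np.clip(s["image"][:,:,::-1].astype(float)*1.6,0,255).astype(np.uint8)
sd=snap("side","side1"); d=np.clip(sd["image"][:,:,::-1].astype(float)*1.3,0,255).astype(np.uint8)
l=cv2.resize(b[150:250,180:290],(440,400),interpolation=cv2.INTER_CUBIC)
r=cv2.resize(d[130:230,230:320],(360,400),interpolation=cv2.INTER_CUBIC)
cv2.imwrite("pics/c3.png",np.hstack([l,r]))
E
```

```text
grasp [0.4915 0.1317 0.0636] yaw -176.62 -> units [0.086 0.036 0.033] turn -0.002 f [-4.41 -0.02  1.69] w 0.0177 ff 30.0 t 7.075
```

View pics/c3.png

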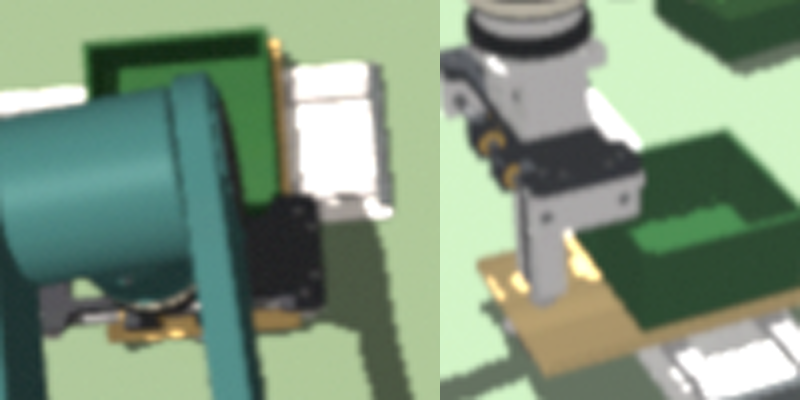

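The arm hides the notch in both views: the top crop shows only the box rim, and the side crop the post between the fingers. The force profile suggests the carrier popped out and then back into the well. I'll release, raise the arm and look.

{"fn": "apply_moves", "kwargs": {"moves": [[[0,0,0,0,0.7],[0,0,0,0,0.5],[0,0,0,0,0.3],[0,0,0,0,0],[0,0,-0.5,0,0],[0,0,-1.2,0,0],[-0.5,-0.5,-2.0,0,0],[0.5,-1.5,-2.5,0,0],[1,-2.5,-2.5,0,0],[1.5,-3.5,-2.5,0,0]]]}}

```text
time: 8.43
tool_pos: [0.4263, -0.0492, 0.3696]
ee_rot: [-3.141, 0.002, -3.082]
wrist_force: [0.3, -1.0, -0.1]
width: 0.0937
finger_force: 0.0
```

{"fn": "apply_moves", "kwargs": {"moves": [[[0.2,-1,0,0.3,0],[0.4,-2,0,0.6,0],[0.6,-3,0,0.9,0],[0.6,-4,0,1.2,0],[0.6,-4.5,0,1.5,0],[0.6,-5,0,1.8,0]]]}}

```text
time: 9.18
tool_pos: [0.4118, -0.3006, 0.3686]
ee_rot: [3.141, 0.0, 2.883]
wrist_force: [0.5, -0.4, 0.9]
width: 0.0943
finger_force: 0.0
```

```bash
python3 - <<'E'
from h import *
plan(.4484,-.3495,.16,-29.1)
s=snap("top","top2"); b=np.clip(s["image"][:,:,::-1].astype(float)*1.6,0,255).astype(np.uint8)
l=cv2.resize(b[150:245,110:290],None,fx=4,fy=4,interpolation=cv2.INTER_CUBIC)
cv2.imwrite("pics/c4.png",l)
E
```

```text
grasp [ 0.4118 -0.3006  0.1886] yaw 165.2 -> units [-0.958 -0.759  0.572] turn 1.43 f [ 0.49 -0.36  0.87] w 0.0943 ff 0.0 t 9.175
```

View pics/c4.png

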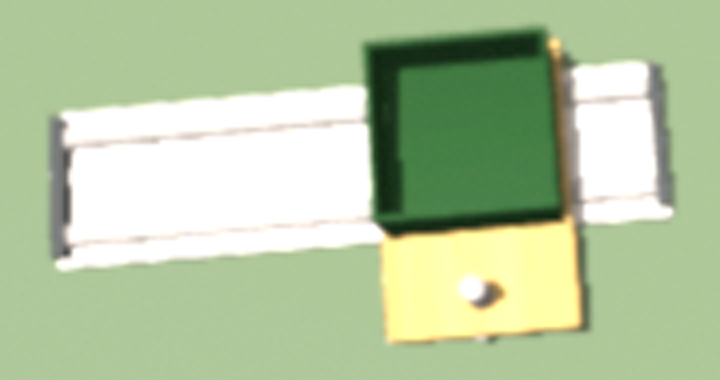

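```bash
python3 - <<'E'
from h import *
c,s_=np.cos(np.radians(3.4)),np.sin(np.radians(3.4)); o=np.array([.592,.1393])
def W(s,p,z): 
    q=ray(s,(np.array([p])+.5)/4-.5+np.array([110,150]),z)[0,:2]-o; return ((q@[c,s_])*1e3).round(1),((q@[-s_,c])*1e3).round(1)
a,b=load("top0"),load("top2")
for n,p,q,z in(("handle",(272,303),(473,288),.083),("deckL",(199,358),(388,343),.035),("deckR",(389,344),(582,327),.035)):
    print(n,W(a,p,z),W(b,q,z))
print("ball",W(a,(481,326),.022))
# handle centroid: bright low-saturation blob
for n,s,(u,v) in(("0",a,(178,226)),("2",b,(228,222)) ):
    im=s["image"][v-6:v+6,u-7:u+7].astype(float); w=np.clip(im[:,:,2]-im[:,:,2].min()-60,0,None)
    yy,xx=np.mgrid[v-6:v+6,u-7:u+7]; uv=[(w*xx).sum()/w.sum(),(w*yy).sum()/w.sum()]
    q=ray(s,[uv],.083)[0,:2]-o; print(n,uv,q@[c,s_],q@[-s_,c])
# registration of the box patch
g0,g2=[cv2.cvtColor(x["image"],cv2.COLOR_RGB2GRAY) for x in(a,b)]
s=b
# ball in top0 refined
v,u=231,230; im=a["image"][v-5:v+6,u-5:u+6].astype(float).min(2); w=np.clip(im-110,0,None); yy,xx=np.mgrid[v-5:v+6,u-5:u+6]
uv=[(w*xx).sum()/w.sum(),(w*yy).sum()/w.sum()]; q=ray(a,[uv],.022)[0,:2]-o; print("ball",uv,q@[c,s_],q@[-s_,c])
E
```

```text
handle (np.float64(-101.3), np.float64(126.4)) (np.float64(-102.7), np.float64(-3.1))
deckL (np.float64(-126.7), np.float64(189.4)) (np.float64(-127.3), np.float64(61.8))
deckR (np.float64(-128.0), np.float64(61.1)) (np.float64(-127.7), np.float64(-68.0))
ball (np.float64(-119.6), np.float64(0.6))
0 [np.float64(177.301775147929), np.float64(225.67962806424345)] -0.10200851230045814 0.12728793356983129
2 [np.float64(226.9313543599258), np.float64(221.3147804576376)] -0.10170488019951474 -0.0006955735382511328
ball [np.float64(229.65886287625418), np.float64(231.76254180602007)] -0.12124208487018212 0.0012841899986050427
```

Released, the post top is at (473,289) and the deck's near-edge midpoint is about (485,335), with the ball at (484,338). That puts the carrier 2–4 mm from centre, which is ambiguous. I'll feel for it with loosely closed fingers.

```bash
python3 -c "
from h import *
plan(.4915,.1310,.14,183.4)"
```

```text
grasp [ 0.4118 -0.3031  0.1884] yaw 165.04 -> units [0.701 8.794 0.946] turn -1.836 f [-0.05 -1.85  0.66] w 0.0941 ff 0.0 t 9.225
```

{"fn": "apply_moves", "kwargs": {"moves": [[[0.08,1.0,0.05,-0.2,0],[0.16,2.0,0.1,-0.4,0],[0.24,3.0,0.15,-0.6,0],[0.32,4.0,0.2,-0.8,0],[0.4,5.0,0.3,-1.0,0],[0.5,6.0,0.4,-1.2,0],[0.55,7.0,0.5,-1.5,0],[0.6,7.9,0.7,-1.7,0],[0.7,8.6,0.9,-1.84,0],[0.7,8.79,0.95,-1.84,0]]]}}

```text
time: 10.48
tool_pos: [0.4886, 0.1369, 0.3204]
ee_rot: [3.142, -0.002, -3.072]
wrist_force: [0.8, -0.5, 0.4]
width: 0.0938
finger_force: 0.0
```

{"fn": "apply_moves", "kwargs": {"moves": [[[0,0,0,0,0],[0,0,0,0,0]]]}}

```text
time: 10.72
tool_pos: [0.4892, 0.134, 0.3217]
ee_rot: [-3.141, 0.001, -3.077]
wrist_force: [0.4, -1.0, -0.0]
width: 0.0941
finger_force: 0.0
```

```bash
python3 -c "
from h import *
plan(.4915,.1310,.063,183.4)"
```

```text
grasp [0.4893 0.1339 0.1417] yaw -176.3 -> units [-0.042 -0.062  1.574] turn 0.03 f [ 0.42 -0.99 -0.03] w 0.0941 ff 0.0 t 10.725
```

{"fn": "apply_moves", "kwargs": {"moves": [[[-0.04,-0.06,0.5,0,0],[-0.04,-0.06,1.0,0,0.2],[-0.04,-0.06,1.4,0,0.4],[-0.04,-0.06,1.57,0,0.6],[-0.04,-0.06,1.57,0,0.74],[-0.04,-0.06,1.57,0,0.74],[-0.04,-0.06,1.57,0,0.74],[-0.04,-0.06,1.57,0,0.74],[-0.04,-0.06,1.57,0,0.74],[-0.04,-0.06,1.57,0,0.74]]]}}

```text
time: 11.98
tool_pos: [0.4913, 0.132, 0.2428]
ee_rot: [3.142, 0.0, -3.076]
wrist_force: [-0.1, -0.6, -0.9]
width: 0.0245
finger_force: 0.0
```

{"fn": "apply_moves", "kwargs": {"moves": [[[0,0.02,0,0,0.74],[0,0.02,0,0,0.74]]]}}

```text
time: 12.22
tool_pos: [0.4912, 0.1331, 0.2427]
ee_rot: [3.141, -0.0, -3.076]
wrist_force: [-0.5, 0.0, -0.1]
width: 0.0244
finger_force: 0.0
```

{"fn": "apply_moves", "kwargs": {"moves": [[[0,0.02,0,0,0.74],[0,0.02,0,0,0.74]]]}}

```text
time: 12.48
tool_pos: [0.4911, 0.134, 0.2427]
ee_rot: [3.141, 0.0, -3.076]
wrist_force: [-0.1, -0.6, 0.1]
width: 0.0244
finger_force: 0.0
```

{"fn": "apply_moves", "kwargs": {"moves": [[[0,0.02,0,0,0.74],[0,0.02,0,0,0.74]]]}}

```text
time: 12.72
tool_pos: [0.4911, 0.135, 0.2427]
ee_rot: [3.142, 0.0, -3.076]
wrist_force: [-0.0, -0.3, -0.4]
width: 0.0242
finger_force: 0.0
```

{"fn": "apply_moves", "kwargs": {"moves": [[[0,0.02,0,0,0.74],[0,0.02,0,0,0.74]]]}}

```text
time: 12.98
tool_pos: [0.491, 0.1361, 0.2427]
ee_rot: [3.141, 0.0, -3.076]
wrist_force: [-0.5, -0.2, 0.1]
width: 0.0245
finger_force: 0.0
```

{"fn": "apply_moves", "kwargs": {"moves": [[[0,0.02,0,0,0.74],[0,0.02,0,0,0.74]]]}}

```text
time: 13.22
tool_pos: [0.4909, 0.1371, 0.2427]
ee_rot: [3.141, -0.0, -3.076]
wrist_force: [-0.1, -0.3, -0.2]
width: 0.0246
finger_force: 0.0
```

{"fn": "apply_moves", "kwargs": {"moves": [[[0,0.02,0,0,0.74],[0,0.02,0,0,0.74]]]}}

```text
time: 13.48
tool_pos: [0.4909, 0.1379, 0.2427]
ee_rot: [-3.141, 0.0, -3.076]
wrist_force: [0.3, -1.2, -0.1]
width: 0.0244
finger_force: 0.5
```

{"fn": "apply_moves", "kwargs": {"moves": [[[0,0.02,0,0,0.74],[0,0.02,0,0,0.74]]]}}

```text
time: 13.72
tool_pos: [0.4909, 0.1384, 0.2427]
ee_rot: [-3.14, -0.0, -3.076]
wrist_force: [1.1, -3.7, 1.0]
width: 0.0243
finger_force: 2.1
```

Contact came with the post at about 0.1344, with stiff resistance of 3.7 N within 1 mm. That matches the ball position, so the carrier is in the notch. I'll back off, open, rise and go to the tongs.

{"fn": "apply_moves", "kwargs": {"moves": [[[0,-0.05,0,0,0.74],[0,-0.09,0,0,0.7],[0,-0.09,0,0,0.5],[0,-0.09,0,0,0.2],[0,-0.09,0,0,0],[0,-0.09,0,0,0],[0,-0.09,-0.4,0,0],[0,-0.09,-1.0,0,0],[0,-0.09,-1.8,0,0],[0,-0.09,-2.5,0,0]]]}}

```text
time: 14.98
tool_pos: [0.491, 0.1345, 0.3692]
ee_rot: [3.141, 0.001, -3.076]
wrist_force: [0.1, 0.8, -0.1]
width: 0.0941
finger_force: 0.0
```

```bash
python3 -c "
from h import *
plan(.4484,-.3495,.14,-29.1)"
```

```text
grasp [0.4912 0.1345 0.1892] yaw -176.23 -> units [ 1.488 -9.603  0.98 ] turn 3.287 f [ 0.07  0.81 -0.11] w 0.0941 ff 0.0 t 14.975
```

{"fn": "apply_moves", "kwargs": {"moves": [[[0.15,-1.0,0,0.4,0],[0.3,-2.0,0,0.8,0],[0.45,-3.0,0,1.2,0],[0.6,-4.0,0,1.6,0],[0.75,-5.0,0,2.0,0],[0.9,-6.0,0.2,2.4,0],[1.1,-7.0,0.4,2.8,0],[1.3,-8.0,0.6,3.1,0],[1.4,-8.9,0.8,3.29,0],[1.49,-9.6,0.98,3.29,0]]]}}

```text
time: 16.23
tool_pos: [0.4478, -0.3513, 0.3181]
ee_rot: [3.141, -0.0, 2.632]
wrist_force: [1.0, -0.1, 0.5]
width: 0.0943
finger_force: 0.0
```

{"fn": "apply_moves", "kwargs": {"moves": [[[0,0,0,0,0],[0,0,0,0,0]]]}}

```text
time: 16.48
tool_pos: [0.4484, -0.3489, 0.3186]
ee_rot: [3.141, -0.0, 2.633]
wrist_force: [-0.3, 0.4, 0.2]
width: 0.0938
finger_force: 0.0
```

```bash
python3 -c "
from h import *
plan(.4484,-.3495,.042,-29.1)"
```

```text
grasp [ 0.4484 -0.3488  0.1386] yaw 150.87 -> units [-0.007 -0.011  1.933] turn -0.003 f [-0.3   0.38  0.17] w 0.0938 ff 0.0 t 16.475
```

{"fn": "apply_moves", "kwargs": {"moves": [[[0,0,0.5,0,0],[0,0,1.0,0,0],[0,0,1.5,0,0],[0,0,1.8,0,0],[0,0,1.95,0,0],[0,0,1.95,0,0.2],[0,0,1.95,0,0.3],[0,0,1.95,0,0.39],[0,0,1.95,0,0.39],[0,0,1.95,0,0.39]]]}}

```text
time: 17.73
tool_pos: [0.4484, -0.3497, 0.2219]
ee_rot: [-3.141, 0.001, 2.633]
wrist_force: [-0.6, -1.4, 1.9]
width: 0.0581
finger_force: 6.9
```

{"fn": "apply_moves", "kwargs": {"moves": [[[0,0,0,0,0.39],[0,0,0,0,0.39],[0,0,0,0,0.39],[0,0,0,0,0.39]]]}}

```text
time: 18.23
tool_pos: [0.4484, -0.3497, 0.2218]
ee_rot: [-3.141, 0.001, 2.633]
wrist_force: [-0.6, -1.3, 5.0]
width: 0.0572
finger_force: 7.3
```

```bash
python3 - <<'E'
from h import *
plan(.4484,-.3495,.042,-29.1)
s=snap("side","side2")
d=np.clip(s["image"][:,:,::-1].astype(float)*1.3,0,255).astype(np.uint8)
cv2.imwrite("pics/c5.png",cv2.resize(d[230:420,230:450],None,fx=3,fy=3,interpolation=cv2.INTER_CUBIC))
E
```

```text
grasp [ 0.4486 -0.3499  0.0418] yaw 150.86 -> units [ 0.002  0.003 -0.004] turn -0.004 f [-0.64 -1.33  4.95] w 0.0572 ff 7.25 t 18.225
```

View pics/c5.png

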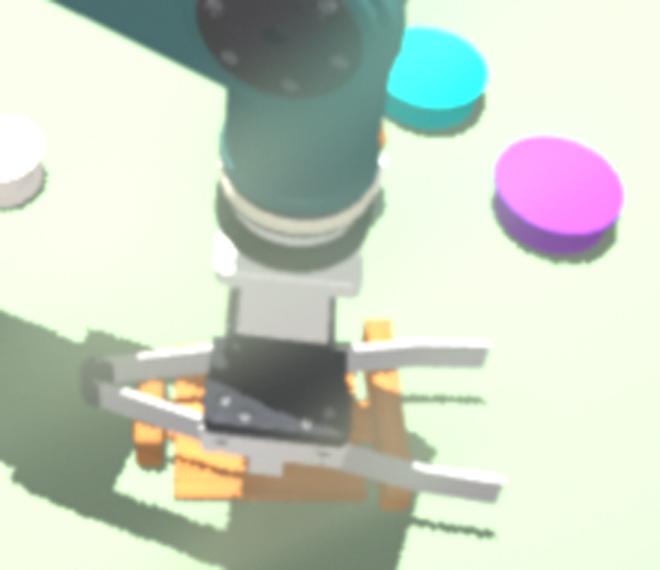

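The tongs (hinge at (97,380), tips at (488,352) and (500,487) in the crop) are between the fingers, held at 57 mm. I lift them.

{"fn": "apply_moves", "kwargs": {"moves": [[[0,0,-0.1,0,0.39],[0,0,-0.3,0,0.39],[0,0,-0.6,0,0.39],[0,0,-0.9,0,0.39],[0,0,-1.2,0,0.39],[0,0,-1.5,0,0.39],[0,0,-1.75,0,0.39],[0,0,-1.95,0,0.39],[0,0,-2.0,0,0.39],[0,0,-2.0,0,0.39]]]}}

```text
time: 19.52
tool_pos: [0.4482, -0.3494, 0.321]
ee_rot: [3.141, -0.0, 2.633]
wrist_force: [-0.4, 0.7, -1.4]
width: 0.0575
finger_force: 5.8
```

```bash
python3 - <<'E'
from h import *
plan(.4738,-.1822,.142,-9.1)
s=snap("top","top3");sd=snap("side","side3")
b=np.clip(s["image"][:,:,::-1].astype(float)*1.6,0,255).astype(np.uint8)[160:290,330:470]
d=np.clip(sd["image"][:,:,::-1].astype(float)*1.3,0,255).astype(np.uint8)[250:400,230:420]
cv2.imwrite("pics/c6.png",np.hstack([cv2.resize(b,(390,362),interpolation=cv2.INTER_CUBIC),cv2.resize(d,(400,362),interpolation=cv2.INTER_CUBIC)]))
E
```

```text
grasp [ 0.4482 -0.3493  0.141 ] yaw 150.86 -> units [ 1.181  3.169 -0.02 ] turn -2.004 f [-0.41  0.7  -1.38] w 0.0575 ff 5.83 t 19.525
```

View pics/c6.png

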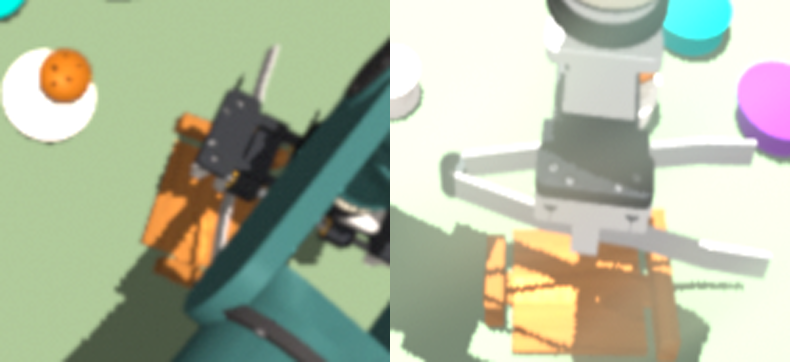

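The tongs are lifted and appear level. I'll check the tips against prediction.

```bash
python3 - <<'E'
from h import *
s=load("side3"); a=np.radians(-29.1);x=np.array([np.cos(a),np.sin(a)]);y=np.array([-x[1],x[0]]);g=np.array([.4482,-.3493])
for n,uv,z in(("tipL",(403.4,312),.153),("tipR",(409.6,358.6),.153),("hinge",(261,318),.148)):
    q=ray(s,[uv],z)[0,:2]-g; print(n,q@x,q@y)
for h in(.145,.153,.161): print(h,[proj(s,np.r_[g+.125*x+v*y,h])[0].round(1) for v in(.043,-.043)])
E
```

```text
tipL 0.12381879693779554 0.036581881633017455
tipR 0.1245773853790332 -0.04698763253174191
hinge -0.09889291295873462 0.0001251497793336364
0.145 [array([402.7, 312. ]), array([408.4, 359.2])]
0.153 [array([403.7, 308.9]), array([409.6, 356.2])]
0.161 [array([404.8, 305.7]), array([410.8, 353.1])]
```

Allowing for reading the tips' upper edges, the tongs are level and centred within about 2 mm. I swing over the muffin, high.

{"fn": "apply_moves", "kwargs": {"moves": [[[0.06,0.15,0,-0.1,0.39],[0.2,0.5,0,-0.3,0.39],[0.35,0.9,0,-0.6,0.39],[0.5,1.3,0,-0.9,0.39],[0.65,1.75,0,-1.2,0.39],[0.8,2.2,0,-1.5,0.39],[0.95,2.6,0,-1.75,0.39],[1.1,2.95,0,-1.9,0.39],[1.16,3.12,0,-2.0,0.39],[1.18,3.17,0,-2.0,0.39]]]}}

```text
time: 20.88
tool_pos: [0.474, -0.1816, 0.3213]
ee_rot: [-3.141, 0.0, 2.983]
wrist_force: [-0.1, -0.2, -0.8]
width: 0.0575
finger_force: 5.8
```

{"fn": "apply_moves", "kwargs": {"moves": [[[0,0,0,0,0.39],[0,0,0,0,0.39]]]}}

```text
time: 21.12
tool_pos: [0.4739, -0.1828, 0.3211]
ee_rot: [-3.141, -0.0, 2.981]
wrist_force: [-0.1, 0.5, -1.4]
width: 0.0577
finger_force: 5.8
```

```bash
python3 - <<'E'
from h import *
plan(.4738,-.1822,.045,-9.1)
s=snap("top","top4");sd=snap("side","side4")
b=np.clip(s["image"][:,:,::-1].astype(float)*1.6,0,255).astype(np.uint8)[150:250,300:400]
d=np.clip(sd["image"][:,:,::-1].astype(float)*1.3,0,255).astype(np.uint8)[200:300,290:390]
cv2.imwrite("pics/c7.png",np.hstack([cv2.resize(x,(400,400),interpolation=cv2.INTER_CUBIC) for x in(b,d)]))
E
```

```text
grasp [ 0.4739 -0.1828  0.1411] yaw 170.81 -> units [0.003 0.011 1.922] turn -0.009 f [-0.08  0.48 -1.37] w 0.0577 ff 5.83 t 21.125
```

View pics/c7.png

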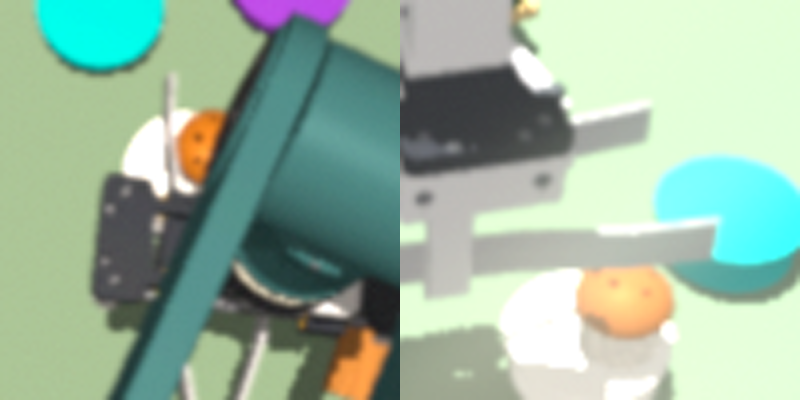

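In the top half the left tip ends at (172,75), with the muffin at (205,145) to its right. In the side half the near tip ends at (717,218) and the far tip at (650,102). I check both tips relative to the muffin.

```bash
python3 - <<'E'
from h import *
a=np.radians(-9.2);x=np.array([np.cos(a),np.sin(a)]);y=np.array([-x[1],x[0]])
g=np.array([.4739,-.1828]); m=np.array([.5775,-.1988])
print("muffin rel grip",(m-g)@x,(m-g)@y)
for n,s,uv in(("top L",load("top4"),(343,168.75)),("side R",load("side4"),(369.25,254.5)),("side L",load("side4"),(352.5,225.5))):
    q=ray(s,[uv],.153)[0,:2]-g; print(n,q@x,q@y)
E
```

```text
muffin rel grip 0.10482541606463093 0.0007695108037062754
top L 0.12217047622885244 0.043470496806828934
side R 0.1266172851368895 -0.04089099265786499
side L 0.1255856156596069 0.044791034469865716
```

Tips are symmetric around the muffin at ±43 mm, within about 1 mm. Descend.

{"fn": "apply_moves", "kwargs": {"moves": [[[0,0,0.25,0,0.39],[0,0,0.6,0,0.39],[0,0,0.95,0,0.39],[0,0,1.3,0,0.39],[0,0,1.55,0,0.39],[0,0,1.75,0,0.39],[0,0,1.88,0,0.39],[0,0,1.92,0,0.39],[0,0,1.92,0,0.39],[0,0,1.92,0,0.39]]]}}

```text
time: 22.48
tool_pos: [0.4741, -0.1823, 0.2257]
ee_rot: [-3.141, 0.001, 2.982]
wrist_force: [0.1, -0.1, -2.4]
width: 0.0573
finger_force: 5.8
```

{"fn": "apply_moves", "kwargs": {"moves": [[[0,0,0,0,0.43],[0,0,0,0,0.46],[0,0,0,0,0.49],[0,0,0,0,0.52],[0,0,0,0,0.54],[0,0,0,0,0.56],[0,0,0,0,0.58],[0,0,0,0,0.6],[0,0,0,0,0.6],[0,0,0,0,0.6]]]}}

```text
time: 23.72
tool_pos: [0.4739, -0.1822, 0.2251]
ee_rot: [3.141, 0.0, 2.982]
wrist_force: [0.5, -0.7, -1.2]
width: 0.0399
finger_force: 29.9
```

```bash
python3 - <<'E'
from h import *
plan(.4738,-.1822,.045,-9.1)
E
```

```text
grasp [ 0.4739 -0.1821  0.0451] yaw 170.86 -> units [ 0.002 -0.001  0.003] turn -0.004 f [ 0.52 -0.74 -1.21] w 0.0399 ff 29.85 t 23.725
```

The tongs are closed on the muffin (39.9 mm, 30 N). Lift.

{"fn": "apply_moves", "kwargs": {"moves": [[[0,0,-0.05,0,0.6],[0,0,-0.2,0,0.6],[0,0,-0.45,0,0.6],[0,0,-0.75,0,0.6],[0,0,-1.1,0,0.6],[0,0,-1.5,0,0.6],[0,0,-1.9,0,0.6],[0,0,-2.25,0,0.6],[0,0,-2.5,0,0.6],[0,0,-2.6,0,0.6]]]}}

```text
time: 24.98
tool_pos: [0.474, -0.1823, 0.3563]
ee_rot: [-3.141, 0.001, 2.982]
wrist_force: [0.3, -0.1, -1.3]
width: 0.04
finger_force: 29.8
```

```bash
python3 - <<'E'
from h import *
# box centre in notch: post felt at (.491,.1344) + 105 mm along rail x
c,s=np.cos(np.radians(3.4)),np.sin(np.radians(3.4)); b=np.array([.4915+.105*c,.1342+.105*s]); print(b)
b=(b+np.array([.592,.1395]))/2; a=np.radians(-9.1)
plan(b[0]-.105*np.cos(a),b[1]-.105*np.sin(a),.17,-9.1)
sd=snap("side","side5"); d=np.clip(sd["image"][:,:,::-1].astype(float)*1.3,0,255).astype(np.uint8)[180:300,270:400]
cv2.imwrite("pics/c8.png",cv2.resize(d,None,fx=4,fy=4,interpolation=cv2.INTER_CUBIC))
E
```

```text
[0.59631518 0.14042717]
grasp [ 0.4742 -0.1824  0.1763] yaw 170.86 -> units [0.751 6.743 0.122] turn -0.004 f [ 0.33 -0.07 -1.34] w 0.04 ff 29.85 t 24.975
```

View pics/c8.png

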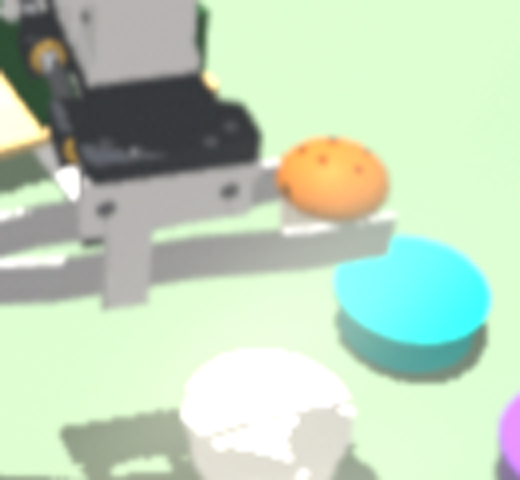

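The muffin (dome at (333,180)) is held level in the tongs, above the now empty stand. I carry it to the box.

{"fn": "apply_moves", "kwargs": {"moves": [[[0.01,0.1,0,0,0.6],[0.04,0.3,0,0,0.6],[0.08,0.65,0,0,0.6],[0.12,1.1,0,0,0.6],[0.18,1.6,0,0,0.6],[0.23,2.1,0,0,0.6],[0.29,2.6,0,0,0.6],[0.35,3.1,0,0,0.6],[0.4,3.6,0,0,0.6],[0.45,4.0,0,0,0.6]]]}}

```text
time: 26.28
tool_pos: [0.483, 0.0209, 0.3549]
ee_rot: [3.141, -0.001, 2.984]
wrist_force: [-0.2, -0.2, -2.0]
width: 0.0398
finger_force: 29.8
```

{"fn": "apply_moves", "kwargs": {"moves": [[[0.05,0.45,0,0,0.6],[0.1,0.9,0.02,0,0.6],[0.15,1.35,0.04,0,0.6],[0.2,1.8,0.06,0,0.6],[0.24,2.2,0.08,0,0.6],[0.27,2.5,0.1,0,0.6],[0.29,2.68,0.1,0,0.6],[0.3,2.74,0.1,0,0.6],[0.3,2.74,0.1,0,0.6],[0.3,2.74,0.1,0,0.6]]]}}

```text
time: 27.52
tool_pos: [0.4904, 0.156, 0.3503]
ee_rot: [-3.141, 0.0, 2.981]
wrist_force: [0.3, -0.1, -1.6]
width: 0.0398
finger_force: 29.8
```

```bash
python3 - <<'E'
from h import *
a=np.radians(-9.1); b=np.array([.5942,.14])
plan(b[0]-.105*np.cos(a),b[1]-.105*np.sin(a),.17,-9.1)
s=snap("top","top6");sd=snap("side","side6")
l=np.clip(s["image"][:,:,::-1].astype(float)*1.6,0,255).astype(np.uint8)[140:260,170:290]
d=np.clip(sd["image"][:,:,::-1].astype(float)*1.3,0,255).astype(np.uint8)[110:230,220:340]
cv2.imwrite("pics/c9.png",np.hstack([cv2.resize(x,(400,400),interpolation=cv2.INTER_CUBIC) for x in(l,d)]))
E
```

```text
grasp [0.4905 0.156  0.1703] yaw 170.82 -> units [0.    0.012 0.005] turn -0.008 f [ 0.32 -0.14 -1.62] w 0.0398 ff 29.85 t 27.525
```

View pics/c9.png

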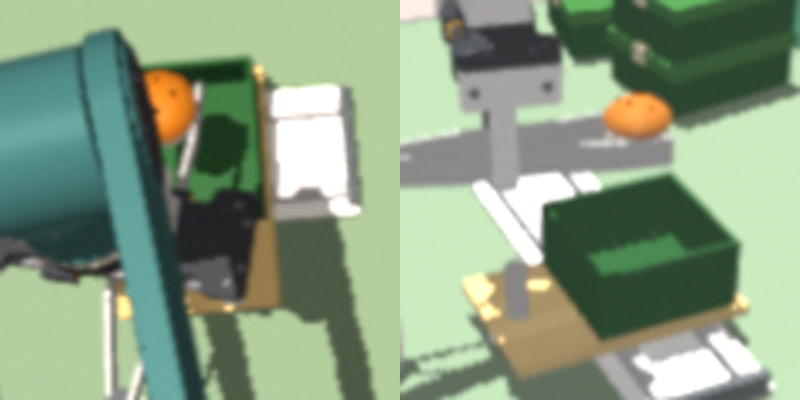

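The carrier and box are still in place, with the muffin held over the box (side crop dome at (638,115), rim around (640,222)). I do a numeric check, then hand in.

```bash
python3 - <<'E'
from h import *
s=load("side6"); k=lambda p:((p[0]-400+.5)*.3-.5+220,(p[1]+.5)*.3-.5+110)
print("muffin",ray(s,[k((638,116))],.187)); r=ray(s,[k(p) for p in((546,207),(672,177),(739,241),(603,277))],.095);print(r,r.mean(0))
print("post",ray(s,[k((516,265))],.083)); o=telemetry.get_obs(); print(abs(o["qvel"]).max())
E
```

```text
muffin [[0.59613551 0.14317609 0.187     ]]
[[0.53526013 0.18656575 0.095     ]
 [0.64920439 0.19313303 0.095     ]
 [0.65864097 0.08504768 0.095     ]
 [0.54231162 0.07781241 0.095     ]] [0.59635428 0.13563972 0.095     ]
post [[0.49177165 0.13339591 0.083     ]]
0.0018800419377931468
```

{"fn": "apply_moves", "kwargs": {"moves": [[[0,0,0,0,0.6],[0,0,0,0,0.6],[0,0,0,0,0.6],[0,0,0,0,0.6]]]}}

```text
time: 28.12
tool_pos: [0.4904, 0.1564, 0.3502]
ee_rot: [3.142, 0.0, 2.982]
wrist_force: [0.5, 0.3, -2.2]
width: 0.04
finger_force: 29.8
```

```bash
python3 -c "
from h import *
print(ticket.close_job())"
```

```text
the job is handed in; nothing more can be done
None
```

I handed the job in at about 28 s: the carrier is in the notch (by feel and camera; it slipped just past once and I drew it back before taking the tongs), and the tongs hold the muffin still, within a few mm of the box's middle and about 60 mm above its rim.

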